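Put the spare candle into the lantern that has none

TASK

One of the two wooden lanterns has a battery candle standing inside it, the other has only an empty tin plate. Take the roof off the lantern without a candle and lay it flat on the table, knob up, then stand the spare candle from the table upright in the middle of the empty plate inside that lantern; set both down without dropping them. Leave the roof off so that the candle can be switched on, and leave the other lantern with its roof and candle, and the cups, tin and sanding block, as they are.

Things in the scene. Friction and masses are not known exactly. Their poses are not given: they have to be found in the camera images.
- lantern_1: pine lantern frame, loose, 0.6 kg; origin: centre of underside, z up, x, y along its sides. Base board 176 x 176 mm, floor inside at z 18; four 22 mm corner posts; 16 mm thick rails on all sides, flush outside, at z 18-30 and z 160-172 mm (its top); else open. Clear mouth on top 144 x 144 mm; side gaps too low for the candle. Either lantern may be left or right, and with or without candle
- lantern_2: the other lantern, the same in every way as lantern_1
- roof_1: roof lying loose on lantern_1, 0.36 kg; origin: centre of the underside, z up. Battens z 0-10 mm, 132 mm square, drop between the top rails with 6 mm play; pine frame 190 x 190 at z 10-28 round a clear acrylic pane 116 x 116 with its top at z 27; central round wooden knob: neck 22 mm thick, head 36 mm thick (straight z 43-62, top z 68). On the lantern its origin is 162 mm above the lantern's; flat on the table at z 0
- roof_2: the roof lying loose on lantern_2, the same in every way as roof_1
- plate_empty: round tin candle plate, 72 mm across the bottom, 80 mm across the rim, 7 mm high, its inner floor 3 mm above its origin and about 68 mm across; lying loose near the middle of a lantern's floor; origin at the centre of its underside, z up. It is the one with nothing on it; it can be in either lantern
- plate_with_candle: a like tin plate (80 mm across) with a candle, like the spare one, stuck upright on its middle, 143 mm high in all with the flame tip; it stands on the floor of the other lantern; origin at the centre of the plate's underside, z up. To be left alone
- candle: the spare battery candle, a plain ivory cylinder 50 mm in diameter and 130 mm high with a small 10 mm flame tip on its top (thin, 8 mm), 0.13 kg, standing loose on the table between the lanterns, next to the cup; origin at the centre of its underside, z up
- cup: empty white plastic cup, 72 mm across the rim, 88 mm high; a bystander, loose, to be left where it stands; origin at the centre of its underside
- oil_tin: closed tin of wood oil, 104 mm in diameter, 111 mm high; a bystander, loose, to be left where it stands; origin at the centre of its underside
- brush_cup: white plastic cup 76 mm across the rim and 100 mm high with three brushes in it, 178 mm high in all; a bystander, loose, to be left where it stands; origin at the centre of its underside
- sanding_block: cork sanding block 100 x 65 x 27 mm; a bystander, loose, to be left where it stands; origin at the centre of its underside
Things that resemble listed ones, but are neither listed nor needed, are in the scene too. What is shaped like the candle but orange is not meant. Leave any pink look-alike of the lantern_2 alone.

How it is judged:
On the way, in this order (a step that is already met when the one before it is completed fails the run):
1. the roof of the lantern without a candle lies flat on the table, knob up, released (((horizontal distance between plate_empty and lantern_1 below 0.05 m and (height (world z) of roof_1 below 0.006 m and angle between roof_1's own z axis and vertical below 0.04 rad and linear speed of roof_1 below 0.03 m/s and contact force between roof_1 and the fingers below 0.1 N)) or (horizontal distance between plate_empty and lantern_2 below 0.05 m and (height (world z) of roof_2 below 0.006 m and angle between roof_2's own z axis and vertical below 0.04 rad and linear speed of roof_2 below 0.03 m/s and contact force between roof_2 and the fingers below 0.1 N)))), for 0.2 s.
2. the spare candle stands upright on the empty plate inside that lantern, released (((horizontal distance between plate_empty and lantern_1 below 0.05 m and (horizontal distance between candle and plate_empty below 0.014 m and z of candle in the frame of plate_empty between 0.001 and 0.006 m and angle between candle's own z axis and vertical below 0.05 rad and linear speed of candle below 0.03 m/s and contact force between candle and the fingers below 0.1 N)) or (horizontal distance between plate_empty and lantern_2 below 0.05 m and (horizontal distance between candle and plate_empty below 0.014 m and z of candle in the frame of plate_empty between 0.001 and 0.006 m and angle between candle's own z axis and vertical below 0.05 rad and linear speed of candle below 0.03 m/s and contact force between candle and the fingers below 0.1 N)))), for 0.2 s.
At the end, for the whole second after the job is handed in: The spare candle stands released and upright (3 degrees) on the formerly empty plate, within 14 mm of its centre, plate within 50 mm of its upright lantern's centre; that lantern's roof lies flat (2 degrees), knob up, released, on the table; the other lantern keeps candle and roof (15 mm) (((horizontal distance between plate_empty and lantern_1 below 0.05 m and (height (world z) of roof_1 below 0.006 m and angle between roof_1's own z axis and vertical below 0.04 rad and linear speed of roof_1 below 0.03 m/s and contact force between roof_1 and the fingers below 0.1 N) and (horizontal distance between candle and plate_empty below 0.014 m and z of candle in the frame of plate_empty between 0.001 and 0.006 m and angle between candle's own z axis and vertical below 0.05 rad and linear speed of candle below 0.03 m/s and contact force between candle and the fingers below 0.1 N) and angle between lantern_1's own z axis and vertical below 0.04 rad and horizontal distance between plate_with_candle and lantern_2 below 0.05 m and horizontal distance between roof_2 and lantern_2 below 0.015 m and z of roof_2 in the frame of lantern_2 between 0.157 and 0.167 m) or (horizontal distance between plate_empty and lantern_2 below 0.05 m and (height (world z) of roof_2 below 0.006 m and angle between roof_2's own z axis and vertical below 0.04 rad and linear speed of roof_2 below 0.03 m/s and contact force between roof_2 and the fingers below 0.1 N) and (horizontal distance between candle and plate_empty below 0.014 m and z of candle in the frame of plate_empty between 0.001 and 0.006 m and angle between candle's own z axis and vertical below 0.05 rad and linear speed of candle below 0.03 m/s and contact force between candle and the fingers below 0.1 N) and angle between lantern_2's own z axis and vertical below 0.04 rad and horizontal distance between plate_with_candle and lantern_1 below 0.05 m and horizontal distance between roof_1 and lantern_1 below 0.015 m and z of roof_1 in the frame of lantern_1 between 0.157 and 0.167 m))); the robot touches nothing.
It fails at once if the roof of the lantern that already has a candle is moved by more than 20 mm ((horizontal distance between plate_with_candle and lantern_1 below 0.06 m and distance of roof_1 from where it was at the start of the episode above 0.02 m) or (horizontal distance between plate_with_candle and lantern_2 below 0.06 m and distance of roof_2 from where it was at the start of the episode above 0.02 m)).
It fails at once if the lantern that already has a candle, or its candle, is moved by more than 20 mm (distance of plate_with_candle from where it was at the start of the episode above 0.02 m or (horizontal distance between plate_with_candle and lantern_1 below 0.06 m and distance of lantern_1 from where it was at the start of the episode above 0.02 m) or (horizontal distance between plate_with_candle and lantern_2 below 0.06 m and distance of lantern_2 from where it was at the start of the episode above 0.02 m)).
It fails at once if a cup, the tin or the sanding block is moved by more than 30 mm or tipped (distance of any of cup, oil_tin, brush_cup, sanding_block from where it was at the start of the episode above 0.03 m or angle between any of cup, oil_tin, brush_cup, sanding_block's own z axis and vertical above 0.3 rad).
It fails at once if a roof or the spare candle is dropped (falls freely for more than about 13 mm) ((contact force between roof_1 and the fingers below 0.05 N and linear speed of roof_1 above 0.5 m/s) or (contact force between roof_2 and the fingers below 0.05 N and linear speed of roof_2 above 0.5 m/s) or (contact force between candle and the fingers below 0.05 N and linear speed of candle above 0.5 m/s)).
It also fails if it takes over 64 s, if anything falls off the work surface, if the arm or the gripper's body presses on something with over 40 N, if the wrist force passes 120 N, or if a joint passes its speed limit or range.

ROBOT

A 6-joint arm with a two-finger parallel gripper is mounted at the origin on the work surface. World frame = base frame: x ahead of the robot, y to its left, z up, the work surface at z = 0. Lengths are in m, angles in rad, forces in N, time in s.
With the tool pointing down it reaches from about 0.375 to 0.9 m from the base axis. Payload 3.1 kg.
Tool frame: the origin (TCP) lies on the front face of the gripper's body, between the roots of the fingers; the fingertips stand 73 mm ahead of it and the grasp point (between the pads) lies 54 mm ahead of it (manip.finger_overhang is the distance from the TCP to the fingertips, in m); z points along the fingers, y is the direction in which the jaws open and shut (so a half turn about z gives the same grasp; the last joint's range is limited). The gripper opens to 85 mm and grips with 20 to 120 N. Pads are 22 mm wide; open, the fingers measure 114 mm over their backs; the gripper's body (76 mm by 85 mm) begins 54 mm behind the grasp point. The pads swing forward as they close: fully open they stand 13 mm farther back than shut.
Start: joints at [-1.45, 0.527, 1.433, -0, 1.181, -0.178], TCP at [0.184, -0.597, 0.304] pointing down, gripper open.
Joint ranges: [-3.08, 3.08], [-0.75, 2.2], [0.22, 2.44], [-1.43, 4.57], [0, 2.65], [-2.85, 2.85]. Speed limits (rad/s): [2.79, 2.79, 3.14, 3.14, 3.14, 3.14].

INTERFACE

Orientations are given as a unit quaternion [x, y, z, w].
In Python, from station import manip gives the robot as it stands.
- The arm moves only by the tool apply_moves, never from a script. Its argument "increments" is a list that holds one entry, the list of rows, each a list of 4 numbers: the shift along the tool's x, y, z in m, then the turn about the tool's z in degrees. In form: [[[dx, dy, dz, spin], ...]]. A call has 1 to 5 rows; each row shifts and turns the pose as measured when the row begins, along the tool's axes as they then stand; what a row does not reach is not made up. A row lasts 1/10 s, in which the tool goes at most 50 mm and 8.59 degrees, less where a joint would pass 70% of its speed; a pose out of reach is approached as far as the arm can. A call with a gripper value outside its range is refused whole. "fingers" is the opening, from 0 (shut) to 1 (fully open), set as the call begins (left out, the last holds). The fingers move at their own pace and stop on an object; "newtons" is the grip in N (left out, the last holds). Time passes only in rows, so rows that do not move let the fingers close. It gives the time, the measured TCP pose, the force and the opening at its end, in the units of the state.
- manip.sense(): the state, without advancing time (a new reading comes with each control period).
- manip.snapshot(name): name is "side" or "top"; returns (picture, depth): 480x640x3 uint8, red, green, blue; 480x640 float32, m along the optical axis (not along the pixel's ray), 0 where there is no reading.
- manip.camera_model(name): a dict with "mtx" (3x3 intrinsics, pixels), "distortion" ([k1, k2, p1, p2, k3] as OpenCV has them; the pictures are not rectified), "R" (3x3) and "t" (3): a world point X has camera coordinates R X + t. Camera axes: x right, y down, z forward; pixel columns grow to the right and rows downward; lengths in m; the calibration is good to about 2 mm. A picture is of the moment at which its call begins. camera_model takes no time and is no camera call.
- manip.sign_off(): hands the job in, once; it reports no verdict.
The state is a dict: "t": time; "q": joint angles; "qd": joint speeds; "tau": joint torques, N m; "tcp_pos": TCP position; "tool_rot": TCP orientation; "force": force on the tool from outside, world axes, zero at the start; "ft_torque": the same for the moment, N m; "finger_gap": opening from 0.0 (shut) to 1.0 (fully open).
Only numpy, scipy, OpenCV 4.12 (cv2) and the standard library are available. Lean on these libraries where they do the work, as an engineer would, in place of code of your own. Each camera call takes 0.05 s, during which the arm holds its last target.

## Working session

There is one attempt and no reset: what is moved stays moved. The work goes in short steps, Python scripts to look and compute and a tool call to move; the robot and the scene stay as the last step left them, time stands still between calls to the robot, and variables do not carry over. Pictures are saved under pics/ and viewed, and the job is handed in when it is done.

Besides the shell and the picture viewer there is one more tool, called as a command line: name --argument value ..., lists and objects as JSON in quotes. apply_moves: Moves the arm, as the interface text tells. Its arguments: {"type":"object","properties":{"increments":{"type":"array","items":{"type":"array","items":{"type":"array","items":{"type":"number"}}}},"fingers":{"type":"number"},"newtons":{"type":"number"}},"required":["increments"]}

```bash
mkdir -p pics; ls
cat > h.py <<'E'
import numpy as np, cv2
from station import manip
def snap(n,tag):
    p,d=manip.snapshot(n); cv2.imwrite(f'pics/{tag}.png',p[:,:,::-1]); np.save(f'pics/{tag}_d.npy',d); 
    return p,d
def unproj(n,u,v,d=None,z=None):
    c=manip.camera_model(n);K=np.array(c['mtx']);R=np.array(c['R']);t=np.array(c['t'])
    x=cv2.undistortPoints(np.array([[[u,v]]],float),K,np.array(c['distortion']))[0,0]
    ray=R.T@np.array([x[0],x[1],1]); o=-R.T@t
    s=d if d is not None else (z-o[2])/ray[2]
    return o+s*ray
def proj(n,X):
    c=manip.camera_model(n)
    return cv2.projectPoints(np.array(X,float).reshape(-1,3),cv2.Rodrigues(np.array(c['R']))[0],np.array(c['t']),np.array(c['mtx']),np.array(c['distortion']))[0][:,0]
E
python3 - <<'E'
from h import *
for n in('top','side'):
    snap(n,n+'0'); c=manip.camera_model(n); print(n,c, -np.array(c['R']).T@np.array(c['t']))
print(manip.sense())
E
```

```text
pics
top {'mtx': array([[530.24760078,   0.        , 317.79267505],
       [  0.        , 530.24760078, 240.01805092],
       [  0.        ,   0.        ,   1.        ]]), 'distortion': array([-0.15077545,  0.        ,  0.        ,  0.        ,  0.        ]), 'R': array([[ 0.00642873, -0.99993788,  0.00910505],
       [-0.98349743, -0.00796884, -0.18074653],
       [ 0.18080786, -0.00779282, -0.98348756]]), 't': array([-0.01989408,  0.55378392,  1.55756376])} [ 0.26315319 -0.00334201  1.63212024]
side {'mtx': array([[537.99896763,   0.        , 314.76429079],
       [  0.        , 537.99896763, 230.80230246],
       [  0.        ,   0.        ,   1.        ]]), 'distortion': array([-0.07036241,  0.        ,  0.        ,  0.        ,  0.        ]), 'R': array([[ 0.99267171,  0.12024801,  0.01197051],
       [ 0.07825381, -0.56417859, -0.82193604],
       [-0.09208267,  0.81684939, -0.56945399]]), 't': array([-0.53581561,  0.04561713,  1.82783652])} [ 0.69663135 -1.40290018  1.08477715]
{'t': 0.1, 'q': array([-1.45047771e+00,  5.28374467e-01,  1.43377454e+00, -6.99439358e-06,
        1.18136450e+00, -1.78477292e-01]), 'qd': array([ 0.00220986, -0.00084706, -0.00304232, -0.00192966, -0.00123102,
        0.00171021]), 'tau': array([ 1.57689246e-04, -4.43302310e+01, -1.78586859e+01, -2.72529151e-04,
        3.81965510e-03,  1.83056693e-05]), 'tcp_pos': array([ 0.18396092, -0.59679497,  0.30303042]), 'tool_rot': array([ 9.88860214e-01,  1.48844065e-01,  2.46919888e-05, -9.60116408e-04]), 'force': array([-0.09421748, -0.09898763, -0.60270792]), 'ft_torque': array([ 0.01534237, -0.04839548,  0.06089646]), 'finger_gap': 0.9995368557402694}
```

View pics/top0.png

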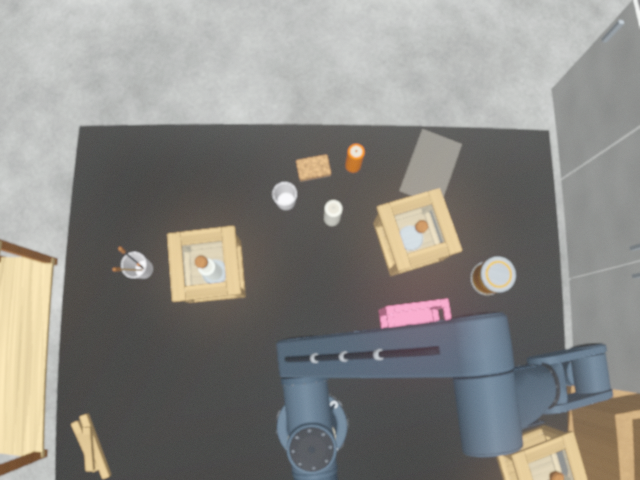

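View pics/side0.png

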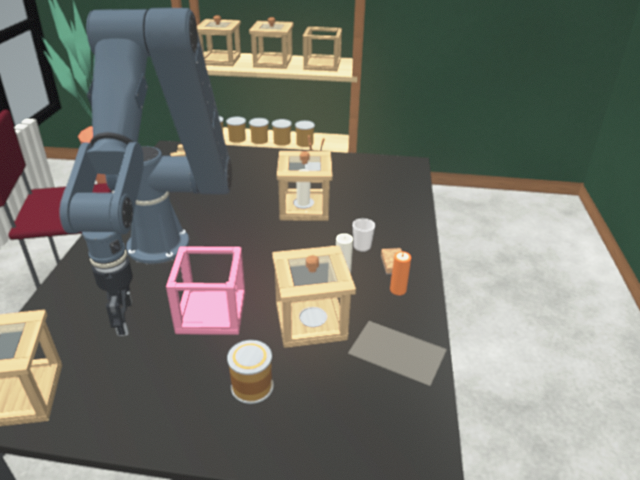

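The left lantern (top 207,264; side 304,185) holds a candle. The right one (top 417,232; side 313,295) shows an empty plate at side 313,317.

Possible mix-ups:
- **Lanterns:** right lantern (417,232), left lantern (207,264), pink frame (415,315), and a lantern off the table (545,465).
- **Candles:** ivory at top 333,212, orange at 355,158, and the cup at 285,195.

I choose the right lantern and the ivory candle, and will check both in crops.

Run:
```python
import cv2,numpy as np
a=cv2.imread('pics/top0.png');b=cv2.imread('pics/side0.png')
cv2.imwrite('pics/c1.png',cv2.resize(a[140:290,315:515],None,fx=4,fy=4,interpolation=cv2.INTER_CUBIC))
cv2.imwrite('pics/c2.png',cv2.resize(b[210:360,250:450],None,fx=4,fy=4,interpolation=cv2.INTER_CUBIC))
```

```text
(no output)
```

View pics/c1.png

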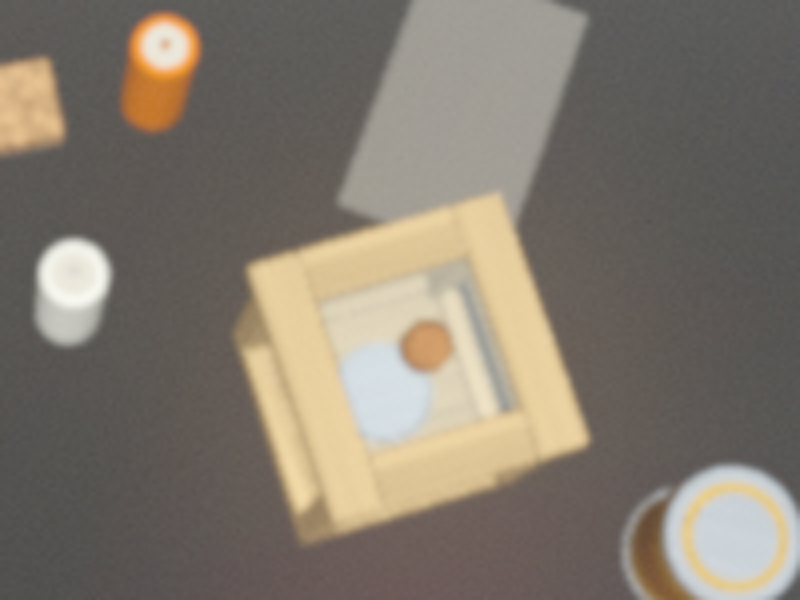

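View pics/c2.png

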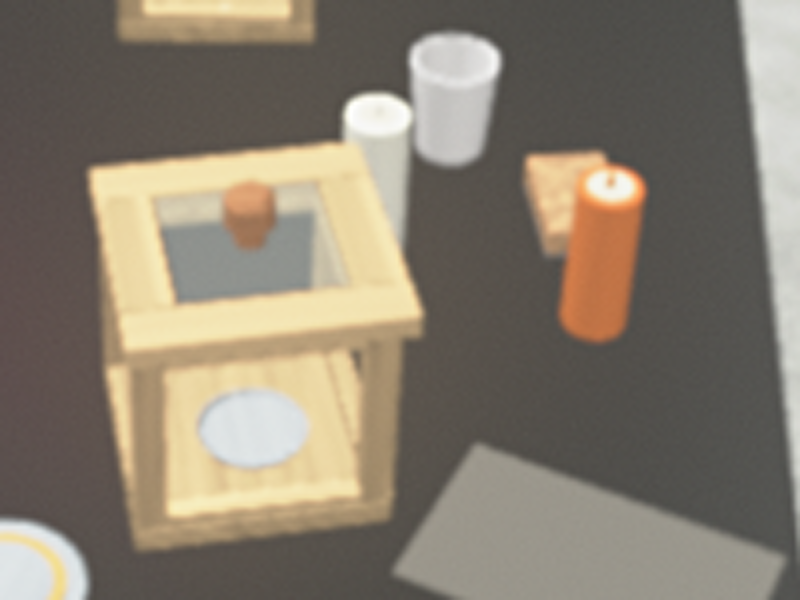

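Run:
```python
from h import *
dt=np.load('pics/top0_d.npy');ds=np.load('pics/side0_d.npy')
T=lambda x,y:((x+.5)/4-.5+315,(y+.5)/4-.5+140)
S=lambda x,y:((x+.5)/4-.5+250,(y+.5)/4-.5+210)
def tri(a,b):
    pr=[]
    o1=unproj('top',*a,d=0);r1=unproj('top',*a,d=1)-o1;o2=unproj('side',*b,d=0);r2=unproj('side',*b,d=1)-o2
    A=np.stack([r1,-r2],1);s=np.linalg.lstsq(A,o2-o1,rcond=None)[0];p=o1+s[0]*r1;q=o2+s[1]*r2
    return (p+q)/2,np.linalg.norm(p-q)
def rep(nm,n,uv,z,D):
    u,v=uv;print(nm,n,np.round(unproj(n,u,v,z=z),4), 'depth:',np.round(unproj(n,u,v,d=np.median(D[int(round(v))-1:int(round(v))+2,int(round(u))-1:int(round(u))+2])),4))
rep('knob','top',T(427,345),.228,dt); rep('knob','side',S(249,192),.228,ds)
rep('candle','top',T(73,274),.13,dt);rep('candle','side',S(378,116),.13,ds)
rep('plate','top',T(385,392),.022,dt);rep('plate','side',S(254,428),.024,ds)
print('tri knob',tri(T(427,345),S(249,192)),'candle',tri(T(73,274),S(378,116)),'plate',tri(T(385,392),S(254,428)))
for n,cs in (('top',[T(248,268),T(500,193),T(590,440),T(345,532)]),('side',[S(90,168),S(360,143),S(422,325),S(125,357)])):
    for k,c in enumerate(cs): print(n,np.round(unproj(n,*c,z=.190 if n=='top' or k<2 else .19),4))
# cup, orange, block, oil, brush, by depth
for nm,uv in dict(orange=(355.5,150),cup=(285,190),block=(314,168),oil=(498,274),brush=(140,262),matA=(424,131),matB=(461,144),knobL=(201,261),flameL=(212,269)).items(): rep(nm,'top',uv,0.0,dt)
```

```text
knob top [ 0.5628 -0.2967  0.228 ] depth: [ 0.5628 -0.2966  0.2282]
knob side [ 0.5654 -0.2969  0.228 ] depth: [ 0.5657 -0.2994  0.2299]
candle top [ 0.6342 -0.0586  0.13  ] depth: [ 0.6335 -0.0585  0.1329]
candle side [ 0.6362 -0.0627  0.13  ] depth: [ 0.6362 -0.0629  0.1302]
plate top [ 0.5691 -0.3055  0.022 ] depth: [ 0.5378 -0.2746  0.1868]
plate side [ 0.5716 -0.3036  0.024 ] depth: [ 0.5715 -0.3024  0.0229]
tri knob (array([ 0.56415026, -0.29658102,  0.22731942]), np.float64(0.002441059798348694)) candle (array([ 0.63550251, -0.0586161 ,  0.12690892]), np.float64(0.0010693798291439354)) plate (array([ 0.57016225, -0.30470314,  0.02451508]), np.float64(0.003172198580306766))
top [ 0.6249 -0.1793  0.19  ]
top [ 0.6822 -0.3611  0.19  ]
top [ 0.5042 -0.4184  0.19  ]
top [ 0.439  -0.2438  0.19  ]
side [ 0.4474 -0.2359  0.19  ]
side [ 0.6299 -0.1813  0.19  ]
side [ 0.6848 -0.3695  0.19  ]
side [ 0.5045 -0.424   0.19  ]
orange top [ 0.8617 -0.1369  0.    ] depth: [ 0.8127 -0.126   0.1335]
cup top [0.7246 0.0894 0.    ] depth: [0.7163 0.0877 0.0293]
block top [ 0.7988 -0.0026  0.    ] depth: [ 0.7907 -0.0026  0.0248]
oil top [ 0.4586 -0.5867  0.    ] depth: [ 0.4448 -0.5455  0.1153]
brush top [0.4882 0.5437 0.    ] depth: [0.4869 0.5404 0.0098]
matA top [ 0.9321 -0.3647  0.    ] depth: [ 9.319e-01 -3.646e-01  5.000e-04]
matB top [ 0.8894 -0.4871  0.    ] depth: [ 0.889  -0.4868  0.0011]
knobL top [0.4936 0.3482 0.    ] depth: [0.4609 0.2983 0.2316]
flameL top [0.4688 0.3125 0.    ] depth: [0.4449 0.2758 0.1894]
```

Measured so far:
- **Knob:** (0.564,-0.297), top at z 0.228.
- **Empty plate:** (0.570,-0.304).
- **Candle:** (0.635,-0.060), top about 0.13.
- **Right lantern:** yaw about 17.5°. The tool yaw is already 17.1°.

These heights agree with the text. I'll put the roof down at about (0.45,0.02). First I rise, then move over the knob.

apply_moves --increments '[[[0.0,0.0,-0.045,0],[0.043,-0.017,0,0],[0.043,-0.017,0,0],[0.043,-0.017,0,0],[0.043,-0.017,0,0]]]' --fingers 1

```text
t: 0.6
tcp_pos: [0.3275, -0.4828, 0.3468]
tool_rot: [0.99, 0.143, -0.0, -0.002]
force: [0.4, -0.7, 0.6]
finger_gap: 1.001
```

apply_moves --increments '[[[0.043,-0.017,0,0],[0.043,-0.017,0,0],[0.043,-0.017,0,0],[0.043,-0.017,0,0],[0.043,-0.017,0,0]]]'

```text
t: 1.1
tcp_pos: [0.5153, -0.3331, 0.3454]
tool_rot: [0.99, 0.142, -0.001, -0.004]
force: [0.9, -0.9, -0.2]
finger_gap: 0.998
```

```bash
cat >> h.py <<'E'
from scipy.spatial.transform import Rotation as Ro
def to(x,y,z):
    s=manip.sense();R=Ro.from_quat(s['tool_rot']).as_matrix()
    print('t',s['t'],'pos',np.round(s['tcp_pos'],4),'xaxis deg',np.degrees(np.arctan2(R[1,0],R[0,0])),'tilt',np.degrees(np.arccos(-R[2,2])),'F',np.round(s['force'],2),'gap',s['finger_gap'])
    print('delta tool',np.round(R.T@(np.array([x,y,z])-s['tcp_pos']),4))
E
python3 -c "
from h import *
to(.564,-.297,.268)"
```

```text
t 1.1 pos [ 0.5153 -0.3331  0.3454] xaxis deg 16.324279471552295 tilt 0.465963418458305 F [ 0.86 -0.86 -0.19] gap 0.9980498019700268
delta tool [ 0.057  -0.0203  0.0774]
```

apply_moves --increments '[[[0.028,-0.01,0,0],[0.022,-0.008,0,0],[0,0,0,0],[0,0,0,0]]]'

```text
t: 1.5
tcp_pos: [0.5635, -0.2939, 0.343]
tool_rot: [0.989, 0.147, -0.002, -0.006]
force: [-0.0, 0.3, 0.1]
finger_gap: 1.0
```

Run:
```python
from h import *
to(.564,-.297,.268)
a,_=snap('top','top1');b,_=snap('side','side1')
for n,p,k in(('top',a,'c3'),('side',b,'c4')):
    x0,y0=(315,140) if n=='top' else (250,160)
    cv2.imwrite(f'pics/{k}.png',cv2.resize(p[y0:y0+150,x0:x0+200,::-1],None,fx=4,fy=4,interpolation=cv2.INTER_CUBIC))
```

```text
t 1.5 pos [ 0.5635 -0.2939  0.343 ] xaxis deg 16.897939632232475 tilt 0.7110796380256285 F [-0.02  0.34  0.1 ] gap 1.0004631482582993
delta tool [-0.0003  0.0041  0.0749]
```

View pics/c4.png

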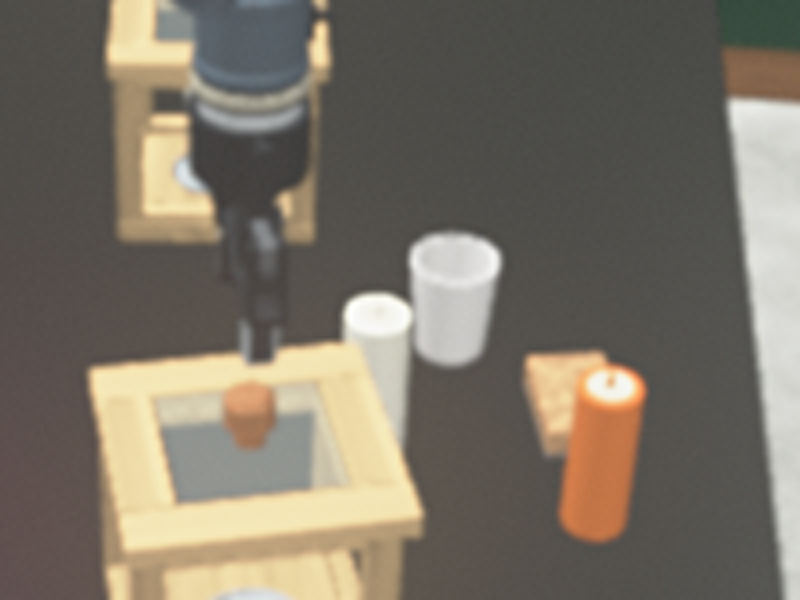

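View pics/c3.png

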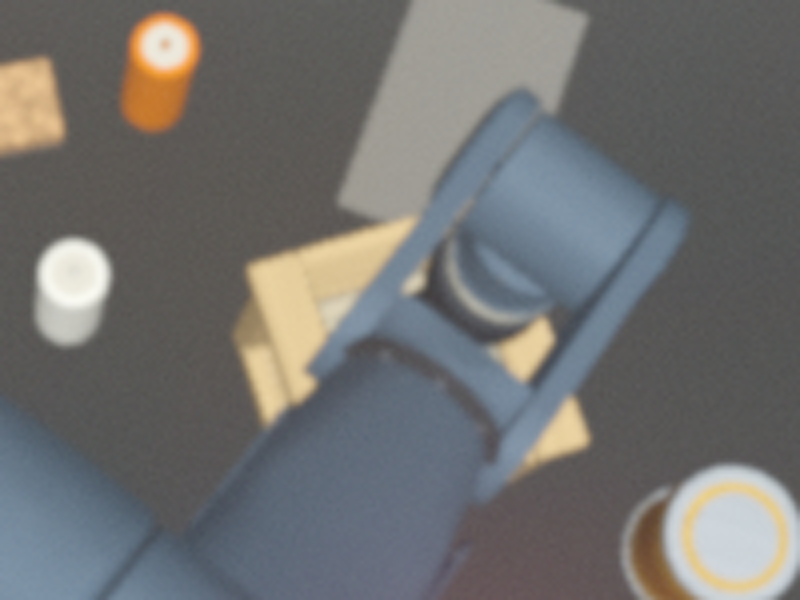

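The fingers are above the knob, about 4 mm off in y. I'll correct that while descending.

apply_moves --increments '[[[0,0.004,0.02,0],[0,0,0.02,0],[0,0,0.015,0],[0,0,0,0]]]'

```text
t: 2.0
tcp_pos: [0.56, -0.3029, 0.2878]
tool_rot: [0.99, 0.142, -0.002, -0.005]
force: [-0.2, 0.2, 0.6]
finger_gap: 1.0
```

Run:
```python
from h import *
to(.564,-.297,.268)
b,_=snap('side','side2')
cv2.imwrite('pics/c5.png',cv2.resize(b[220:320,260:360,::-1],None,fx=6,fy=6,interpolation=cv2.INTER_CUBIC))
```

```text
t 2.0 pos [ 0.56   -0.3029  0.2878] xaxis deg 16.36663760372328 tilt 0.5783597211676544 F [-0.18  0.22  0.59] gap 1.0000542250352056
delta tool [ 0.0055 -0.0044  0.0198]
```

View pics/c5.png

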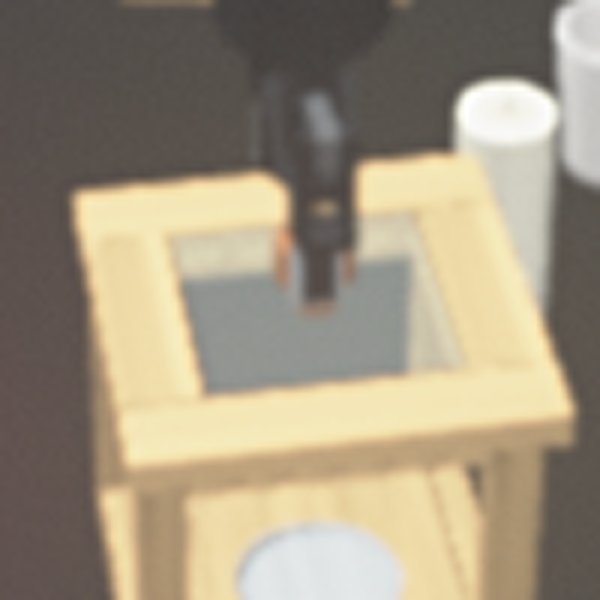

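The fingers straddle the knob, centred on it at crop px 318. I'll go down with a small correction.

apply_moves --increments '[[[0.003,-0.004,0.01,0],[0,0,0.009,0],[0,0,0,0]]]'

```text
t: 2.35
tcp_pos: [0.5621, -0.3002, 0.2711]
tool_rot: [0.99, 0.141, 0.0, -0.002]
force: [-0.1, -0.5, -0.3]
finger_gap: 0.997
```

Run:
```python
from h import *
to(.564,-.297,.268)
b,_=snap('side','side3');to(.564,-.297,.268)
cv2.imwrite('pics/c6.png',cv2.resize(b[220:320,260:360,::-1],None,fx=6,fy=6,interpolation=cv2.INTER_CUBIC))
```

```text
t 2.35 pos [ 0.5621 -0.3002  0.2711] xaxis deg 16.219871372984496 tilt 0.25772445208903305 F [-0.14 -0.55 -0.29] gap 0.9968577543050691
delta tool [ 0.0027 -0.0025  0.0032]
t 2.4 pos [ 0.5624 -0.3003  0.2717] xaxis deg 16.228731060135207 tilt 0.22986605281538713 F [ 1.05  0.74 -0.22] gap 1.0002009451043359
delta tool [ 0.0025 -0.0027  0.0037]
```

View pics/c6.png

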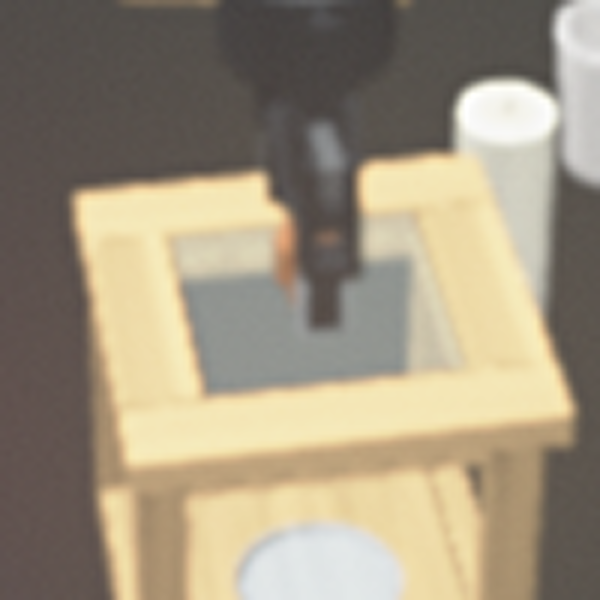

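Run:
```python
from h import *
s=manip.sense();R=Ro.from_quat(s['tool_rot']).as_matrix();p=s['tcp_pos']
for sg in(1,-1):
    for w in (0,-.011,.011):
        u=proj('side',p+R@np.array([w,sg*.0425,.060]))[0];print(sg,w,u,(u-[260,220])*6)
print((proj('side',[[.564,-.297,.228],[.564,-.297,.205]])-[260,220])*6)
```

```text
1 0 [313.11530954 273.39808008] [318.69185725 320.38848045]
1 -0.011 [308.86714169 273.80521286] [293.20285014 322.83127716]
1 0.011 [317.35416057 272.99146512] [344.12496342 317.9487907 ]
-1 0 [308.06849979 253.45315748] [288.41099875 200.71894488]
-1 -0.011 [304.01601921 253.82006643] [264.09611528 202.92039858]
-1 0.011 [312.11260326 253.08682998] [312.67561953 198.52097988]
[[308.04294583 225.58419456]
 [307.60774707 267.14821716]]
```

In the side view, finger and knob show the same ~1 px bias, so the measured offset holds. I'll shift 2.5 mm and close gently.

apply_moves --increments '[[[0.002,-0.003,0.004,0],[0,0,0,0]]]'

```text
t: 2.6
tcp_pos: [0.5639, -0.2966, 0.2681]
tool_rot: [0.99, 0.141, 0.001, -0.001]
force: [-1.3, 0.1, -0.2]
finger_gap: 0.999
```

apply_moves --increments '[[[0,0,0,0],[0,0,0,0],[0,0,0,0],[0,0,0,0],[0,0,0,0]]]' --fingers 0 --newtons 50

```text
t: 3.1
tcp_pos: [0.5647, -0.2973, 0.2691]
tool_rot: [0.99, 0.142, 0.002, 0.0]
force: [-0.2, -0.1, -2.2]
finger_gap: 0.401
```

Run:
```python
from h import *
b,_=snap('side','side4');to(.564,-.297,.268)
cv2.imwrite('pics/c7.png',cv2.resize(b[220:320,260:360,::-1],None,fx=6,fy=6,interpolation=cv2.INTER_CUBIC))
```

```text
t 3.15 pos [ 0.5647 -0.2973  0.2691] xaxis deg 16.270813092142884 tilt 0.21388711197228338 F [ 0.01 -1.08 -0.61] gap 0.39718527517051944
delta tool [-0.0006 -0.0005  0.0011]
```

View pics/c7.png

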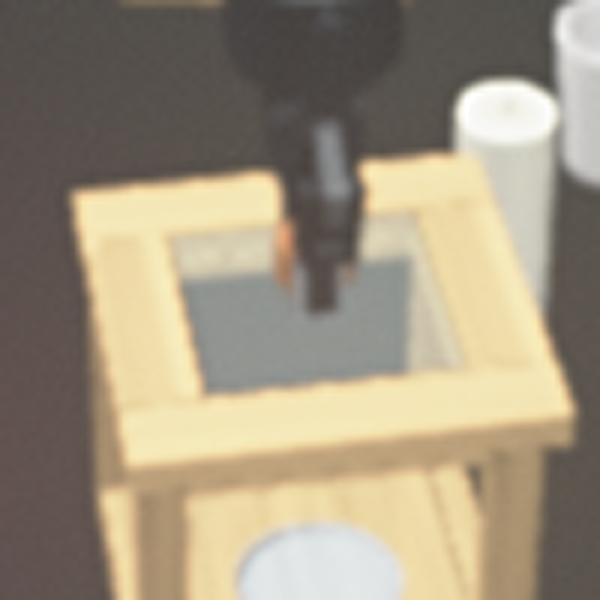

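The opening of 0.40 (~34 mm) agrees with the 36 mm knob head. I'll lift slowly.

apply_moves --increments '[[[0,0,-0.006,0],[0,0,-0.012,0],[0,0,-0.015,0],[0,0,-0.02,0],[0,0,0,0]]]' --newtons 60

```text
t: 3.65
tcp_pos: [0.5626, -0.2955, 0.3216]
tool_rot: [0.99, 0.142, -0.002, -0.004]
force: [0.7, -0.3, -4.9]
finger_gap: 0.399
```

Run:
```python
from h import *
b,_=snap('side','side5');to(.45,.02,.34)
cv2.imwrite('pics/c8.png',cv2.resize(b[180:360,230:430,::-1],None,fx=4,fy=4,interpolation=cv2.INTER_CUBIC))
```

```text
t 3.7 pos [ 0.5618 -0.295   0.3198] xaxis deg 16.273400115334944 tilt 0.7046136238862821 F [-0.07  0.58 -4.74] gap 0.39825872911141647
delta tool [-0.0191 -0.3339 -0.0163]
```

View pics/c8.png

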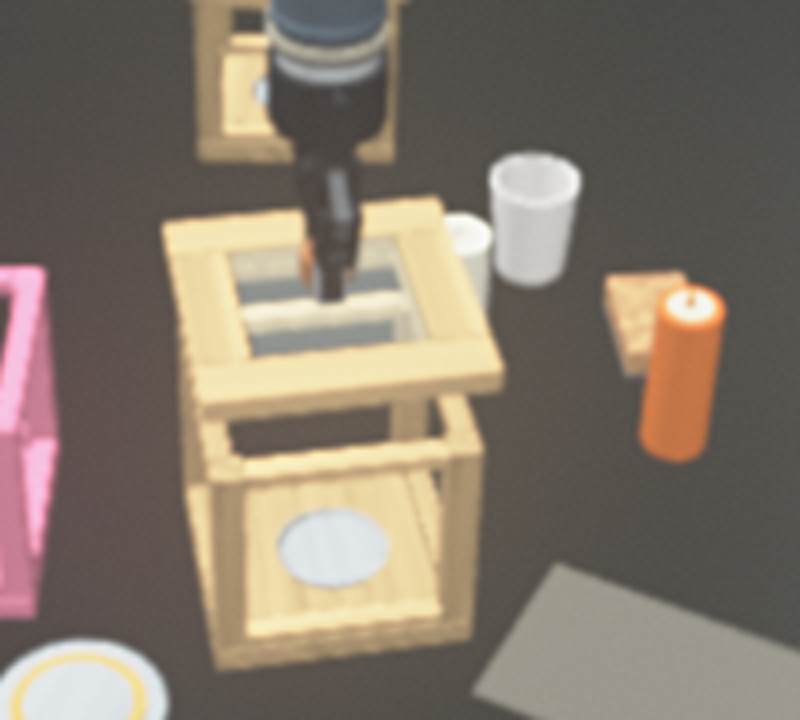

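The roof is off cleanly and level, and the lantern stayed put. Carrying it to the free spot.

apply_moves --increments '[[[0,-0.015,-0.01,0],[0,-0.025,0,0],[-0.003,-0.03,0,0],[-0.003,-0.03,0,0],[-0.003,-0.03,0,0]]]'

```text
t: 4.2
tcp_pos: [0.513, -0.1676, 0.3289]
tool_rot: [0.99, 0.139, -0.006, -0.009]
force: [0.3, 0.2, -5.1]
finger_gap: 0.399
```

apply_moves --increments '[[[-0.003,-0.03,0,0],[-0.003,-0.03,0,0],[-0.002,-0.03,0,0],[0,-0.03,0,0],[0,-0.03,0,0]]]'

```text
t: 4.7
tcp_pos: [0.4547, -0.0142, 0.3311]
tool_rot: [0.99, 0.139, -0.01, -0.013]
force: [1.1, -0.2, -4.4]
finger_gap: 0.397
```

Run:
```python
from h import *
to(.45,.02,.12)
```

```text
t 4.7 pos [ 0.4547 -0.0142  0.3311] xaxis deg 16.041966564267057 tilt 1.9296689173223107 F [ 1.11 -0.17 -4.37] gap 0.3968847238082593
delta tool [ 0.0084 -0.0279  0.212 ]
```

apply_moves --increments '[[[0.004,-0.012,0.005,0],[0,0,0.02,0],[0,0,0.03,0],[0,0,0.03,0],[0,0,0.025,0]]]'

```text
t: 5.2
tcp_pos: [0.4466, 0.011, 0.2228]
tool_rot: [0.989, 0.144, -0.008, -0.014]
force: [0.1, -0.9, -5.3]
finger_gap: 0.399
```

Run:
```python
from h import *
to(.45,.02,.107)
a,_=snap('top','top6');b,_=snap('side','side6');to(.45,.02,.107)
cv2.imwrite('pics/c9.png',np.hstack([a[150:390,190:510,::-1],b[120:360,160:480,::-1]]))
```

```text
t 5.2 pos [0.4466 0.011  0.2228] xaxis deg 16.54885302836875 tilt 1.8978473681822552 F [ 0.11 -0.89 -5.34] gap 0.39939084301643013
delta tool [ 0.0071 -0.004   0.1159]
t 5.3 pos [0.4447 0.0113 0.2213] xaxis deg 16.548723383426427 tilt 2.282674130883226 F [-1.22  1.08 -5.37] gap 0.394713607319905
delta tool [ 0.0097 -0.0028  0.1143]
```

View pics/c9.png

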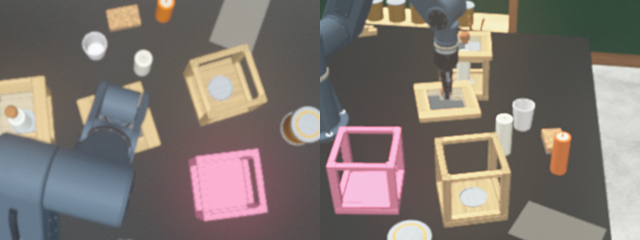

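apply_moves --increments '[[[0.003,0,0.025,0],[0.003,0,0.025,0],[0.003,0,0.02,0],[0,0,0.012,0],[0,0,0.005,0]]]'

```text
t: 5.8
tcp_pos: [0.4554, 0.0172, 0.1378]
tool_rot: [0.989, 0.144, -0.007, -0.014]
force: [-0.0, -0.1, -5.0]
finger_gap: 0.397
```

Run:
```python
from h import *
to(.45,.02,.107)
R=Ro.from_quat(manip.sense()['tool_rot']).as_matrix();print(R[:,2])
```

```text
t 5.8 pos [0.4554 0.0172 0.1378] xaxis deg 16.58776215140477 tilt 1.8181197999179841 F [-0.02 -0.1  -5.02] gap 0.3971175511778047
delta tool [-0.0041 -0.0033  0.031 ]
[-0.01725457  0.02662467 -0.99949658]
```

apply_moves --increments '[[[0,0,0.01,0],[0,0,0.008,0],[0,0,0.004,0],[0,0,0,0]]]'

```text
t: 6.2
tcp_pos: [0.4572, 0.0177, 0.1168]
tool_rot: [0.989, 0.144, -0.004, -0.014]
force: [-0.0, -0.8, -4.9]
finger_gap: 0.4
```

Run:
```python
from h import *
to(.45,.02,.107)
```

```text
t 6.2 pos [0.4572 0.0177 0.1168] xaxis deg 16.592803217054346 tilt 1.6244706575444636 F [-0.03 -0.8  -4.9 ] gap 0.4001683877300115
delta tool [-0.0062 -0.004   0.0099]
```

Still no contact (force steady at -4.9 N). Going down in small steps.

apply_moves --increments '[[[0,0,0.003,0],[0,0,0.003,0],[0,0,0.002,0],[0,0,0,0]]]'

```text
t: 6.6
tcp_pos: [0.4576, 0.0177, 0.1089]
tool_rot: [0.989, 0.144, -0.003, -0.013]
force: [0.2, 0.6, -4.3]
finger_gap: 0.399
```

apply_moves --increments '[[[0,0,0.002,0],[0,0,0.002,0],[0,0,0,0]]]'

```text
t: 6.9
tcp_pos: [0.4576, 0.0184, 0.1084]
tool_rot: [0.989, 0.145, -0.001, -0.013]
force: [-0.5, -0.6, -3.1]
finger_gap: 0.398
```

apply_moves --increments '[[[0,0,0.003,0],[0,0,0.003,0],[0,0,0,0]]]'

```text
t: 7.2
tcp_pos: [0.4574, 0.0195, 0.1078]
tool_rot: [0.989, 0.145, 0.001, -0.012]
force: [0.6, -0.4, -4.6]
finger_gap: 0.399
```

Run:
```python
from h import *
to(.45,.02,.107)
b,_=snap('side','side7')
cv2.imwrite('pics/c10.png',cv2.resize(b[160:260,230:360,::-1],None,fx=6,fy=6,interpolation=cv2.INTER_CUBIC))
```

```text
t 7.2 pos [0.4574 0.0195 0.1078] xaxis deg 16.708495064713954 tilt 1.384551222652811 F [ 0.65 -0.39 -4.61] gap 0.3988648541228175
delta tool [-0.0069 -0.0026  0.0009]
```

View pics/c10.png

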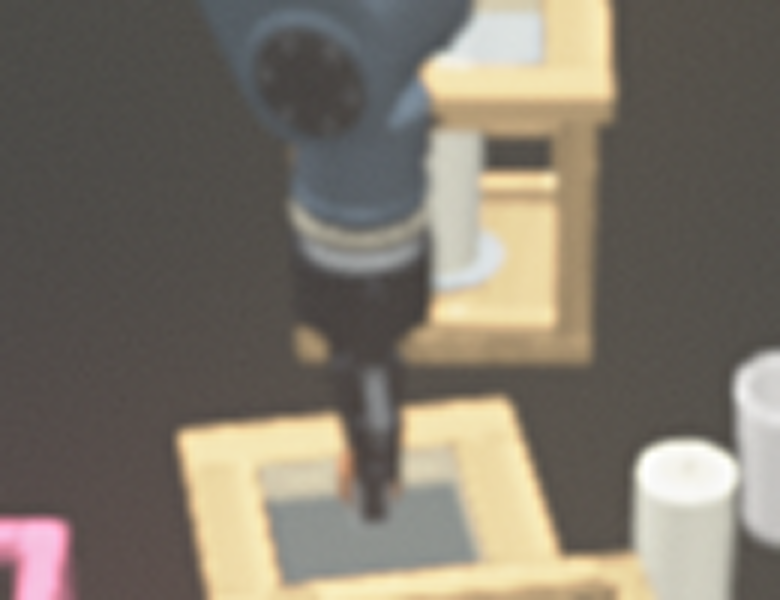

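apply_moves --increments '[[[0,0,0.005,0],[0,0,0.005,0]]]'

```text
t: 7.45
tcp_pos: [0.4573, 0.0199, 0.1062]
tool_rot: [0.989, 0.145, 0.004, -0.012]
force: [-11.8, -3.6, 76.4]
finger_gap: 0.399
```

Run:
```python
from h import *
to(.45,.02,.107)
s=manip.sense();print(Ro.from_quat(s['tool_rot']).as_matrix()[:,2],s['ft_torque'])
```

```text
t 7.45 pos [0.4573 0.0199 0.1062] xaxis deg 16.71385278299404 tilt 1.3802124517984904 F [-11.81  -3.62  76.4 ] gap 0.3992514483057695
delta tool [-0.0069 -0.0022 -0.0008]
[ 0.00368327  0.02380364 -0.99970987] [-0.16658683  1.75173117 -0.03011045]
```

Firm contact now: the roof is down. I'll relieve the load and then release.

apply_moves --increments '[[[0,0,0,0],[0,0,-0.001,0]]]'

```text
t: 7.65
tcp_pos: [0.4577, 0.0197, 0.1096]
tool_rot: [0.989, 0.145, 0.006, -0.011]
force: [-0.3, -0.4, -4.8]
finger_gap: 0.402
```

apply_moves --increments '[[[0,0,0.002,0],[0,0,0.001,0],[0,0,0,0]]]'

```text
t: 7.95
tcp_pos: [0.4583, 0.0196, 0.1066]
tool_rot: [0.989, 0.145, 0.006, -0.011]
force: [-0.9, -0.5, 10.2]
finger_gap: 0.397
```

apply_moves --increments '[[[0,0,0,0],[0,0,0,0],[0,0,0,0],[0,0,0,0]]]' --fingers 0.9

```text
t: 8.35
tcp_pos: [0.4586, 0.0196, 0.1044]
tool_rot: [0.989, 0.145, 0.004, -0.012]
force: [0.5, -0.6, 0.3]
finger_gap: 0.898
```

Run:
```python
from h import *
to(.45,.02,.107)
```

```text
t 8.35 pos [0.4586 0.0196 0.1044] xaxis deg 16.617008479977542 tilt 1.4154722137098537 F [ 0.49 -0.65  0.27] gap 0.8979077296030626
delta tool [-0.008  -0.0029 -0.0027]
```

Released. Rising, then over to the candle.

apply_moves --increments '[[[0,0,-0.015,0],[0,0,-0.035,0],[0,0,-0.045,0],[0,0,-0.045,0],[0,0,-0.03,0]]]' --fingers 1

```text
t: 8.85
tcp_pos: [0.4559, 0.0156, 0.2739]
tool_rot: [0.989, 0.144, -0.003, -0.014]
force: [1.3, -0.5, -0.6]
finger_gap: 1.003
```

Run:
```python
from h import *
to(.635,-.06,.27)
b,_=snap('side','side8');cv2.imwrite('pics/c11.png',cv2.resize(b[140:290,220:420,::-1],None,fx=4,fy=4,interpolation=cv2.INTER_CUBIC))
```

```text
t 8.85 pos [0.4559 0.0156 0.2739] xaxis deg 16.5952224557525 tilt 1.6835012781946577 F [ 1.32 -0.51 -0.6 ] gap 1.0026764883749164
delta tool [ 0.15    0.1236 -0.    ]
```

View pics/c11.png

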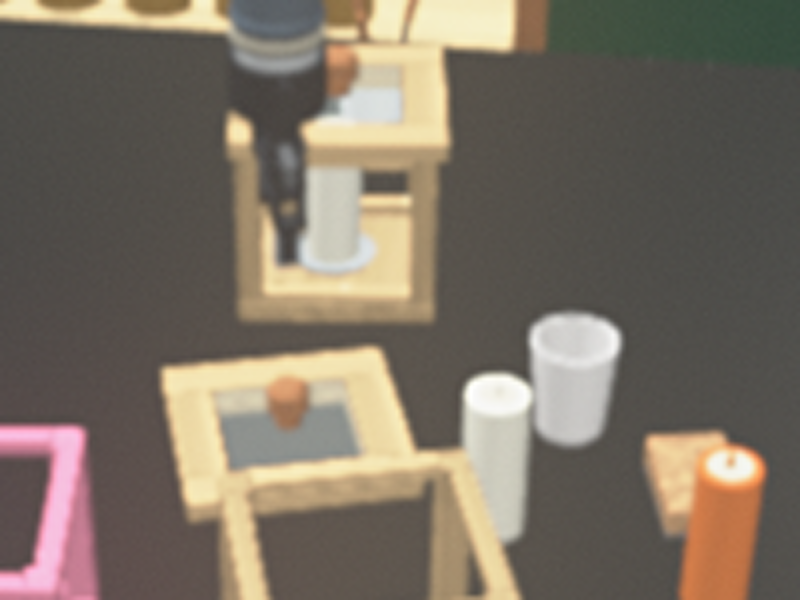

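The roof lies flat, knob up (crop 288,400), clear of the candle (crop 497,395). Moving to the candle.

apply_moves --increments '[[[0.03,0.025,0,0],[0.03,0.025,0,0],[0.03,0.025,0,0],[0.03,0.025,0,0],[0.012,0.01,0,0]]]'

```text
t: 9.4
tcp_pos: [0.6173, -0.0526, 0.2762]
tool_rot: [0.989, 0.146, 0.001, -0.013]
force: [-0.7, -0.0, -0.1]
finger_gap: 1.002
```

apply_moves --increments '[[[0,0,0,0],[0,0,0,0]]]'

```text
t: 9.6
tcp_pos: [0.6182, -0.0535, 0.274]
tool_rot: [0.989, 0.145, -0.0, -0.013]
force: [-0.4, 0.0, 0.3]
finger_gap: 1.0
```

Run:
```python
from h import *
to(.635,-.06,.159)
b,_=snap('side','side9');cv2.imwrite('pics/c12.png',cv2.resize(b[140:290,270:420,::-1],None,fx=4,fy=4,interpolation=cv2.INTER_CUBIC))
```

```text
t 9.6 pos [ 0.6182 -0.0535  0.274 ] xaxis deg 16.67958234754263 tilt 1.5277922992475514 F [-0.37  0.01  0.29] gap 1.0000290152683282
delta tool [0.0138 0.0141 0.1147]
```

View pics/c12.png

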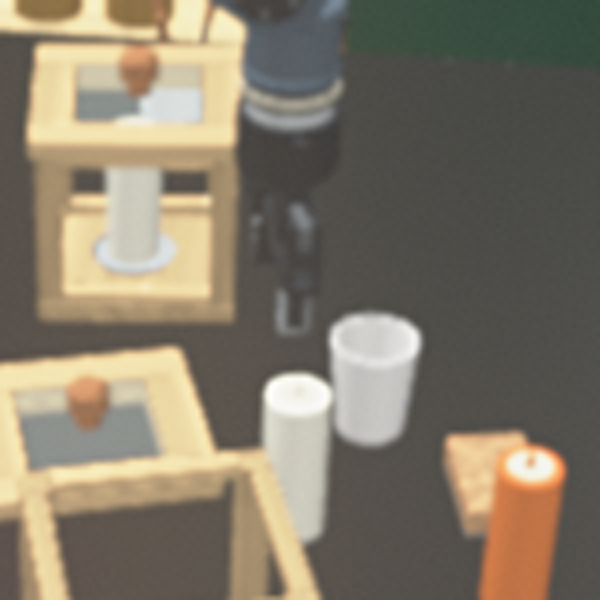

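apply_moves --increments '[[[0.013,0.013,0.01,0],[0,0,0.015,0],[0,0,0.01,0],[0,0,0,0]]]'

```text
t: 10.05
tcp_pos: [0.6285, -0.058, 0.2363]
tool_rot: [0.989, 0.146, -0.004, -0.015]
force: [-0.6, 0.1, -0.3]
finger_gap: 0.995
```

Run:
```python
from h import *
to(.635,-.061,.159)
a,_=snap('top','top10');b,_=snap('side','side10');cv2.imwrite('pics/c13.png',cv2.resize(np.hstack([a[150:270,280:400,::-1],b[170:290,290:410,::-1]]),None,fx=3.3,fy=3.3,interpolation=cv2.INTER_CUBIC))
```

```text
t 10.05 pos [ 0.6285 -0.058   0.2363] xaxis deg 16.795921282103098 tilt 1.7708244844460006 F [-0.58  0.07 -0.32] gap 0.9951541373541354
delta tool [0.0055 0.0071 0.0771]
```

View pics/c13.png

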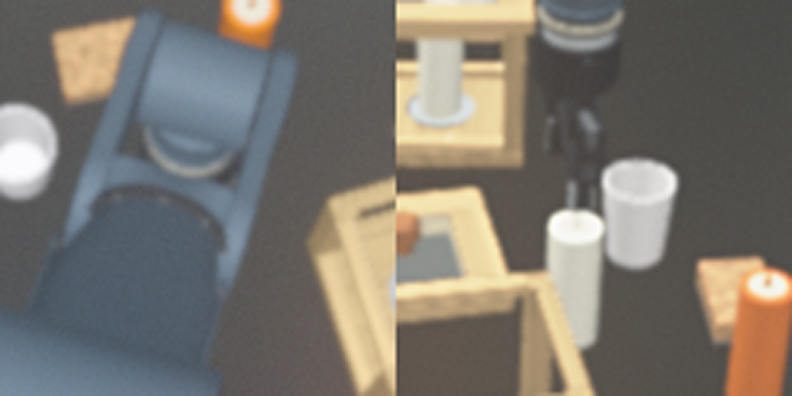

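apply_moves --increments '[[[0.006,0.007,0,0],[0,0,0.01,0],[0,0,0,0]]]'

```text
t: 10.45
tcp_pos: [0.6378, -0.0629, 0.2283]
tool_rot: [0.989, 0.146, -0.001, -0.014]
force: [-0.9, 0.4, -0.0]
finger_gap: 1.002
```

Run:
```python
from h import *
to(.635,-.061,.159)
b,_=snap('side','side11');cv2.imwrite('pics/c14.png',cv2.resize(b[190:290,300:400,::-1],None,fx=6,fy=6,interpolation=cv2.INTER_CUBIC))
s=manip.sense();R=Ro.from_quat(s['tool_rot']).as_matrix();p=s['tcp_pos']
for sg in(1,-1): print((proj('side',p+R@np.array([0,sg*.0425,.060]))[0]-[300,190])*6)
print(R[:,2])
```

```text
t 10.45 pos [ 0.6378 -0.0629  0.2283] xaxis deg 16.83111310514169 tilt 1.6098104453978173 F [-0.9   0.44 -0.04] gap 1.0017743539362813
delta tool [-0.0023 -0.0007  0.0694]
[291.25644612 277.42174907]
[254.54134131 179.28874973]
[-0.00419069  0.02662264 -0.99963677]
```

View pics/c14.png

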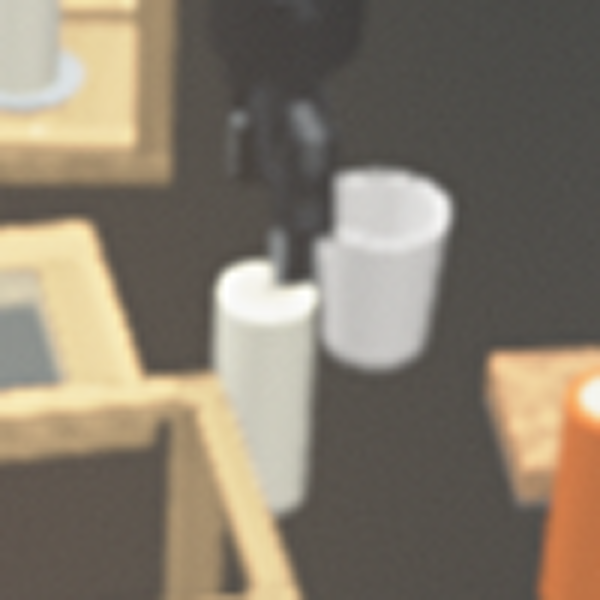

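Predicted and seen fingertips agree within 0.5 px. The jaws straddle the candle (top at crop 267,291). Descending.

apply_moves --increments '[[[-0.002,0,0.015,0],[0,0,0.015,0],[0,0,0.015,0],[0,0,0.01,0],[0,0,0,0]]]'

```text
t: 11.0
tcp_pos: [0.6381, -0.0629, 0.1744]
tool_rot: [0.989, 0.146, 0.002, -0.012]
force: [-0.3, 0.2, -0.5]
finger_gap: 1.0
```

Run:
```python
from h import *
to(.635,-.061,.159)
```

```text
t 11.0 pos [ 0.6381 -0.0629  0.1744] xaxis deg 16.81677794561233 tilt 1.443553575740318 F [-0.26  0.15 -0.45] gap 0.9999048675194985
delta tool [-0.0025 -0.0023  0.0154]
```

apply_moves --increments '[[[-0.003,-0.002,0.008,0],[0,0,0.004,0],[0,0,0,0]]]'

```text
t: 11.3
tcp_pos: [0.6351, -0.0616, 0.1627]
tool_rot: [0.989, 0.146, 0.003, -0.012]
force: [-0.0, -0.3, -0.3]
finger_gap: 1.0
```

apply_moves --increments '[[[0,0,0,0],[0,0,0,0],[0,0,0,0],[0,0,0,0],[0,0,0,0]]]' --fingers 0 --newtons 30

```text
t: 11.8
tcp_pos: [0.6357, -0.0617, 0.164]
tool_rot: [0.989, 0.146, 0.004, -0.012]
force: [0.2, -0.7, -1.3]
finger_gap: 0.579
```

Run:
```python
from h import *
b,_=snap('side','side12');cv2.imwrite('pics/c15.png',cv2.resize(b[190:290,300:400,::-1],None,fx=6,fy=6,interpolation=cv2.INTER_CUBIC))
to(.635,-.061,.159)
```

```text
t 11.85 pos [ 0.6357 -0.0617  0.164 ] xaxis deg 16.818111991004802 tilt 1.4096958684023637 F [ 0.13 -0.45 -1.97] gap 0.5769095669759826
delta tool [-0.0005 -0.0008  0.005 ]
```

View pics/c15.png

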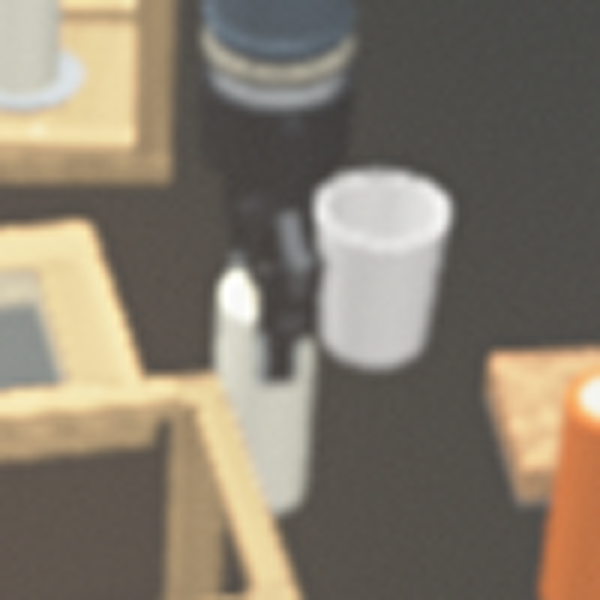

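Opening 0.577 (~49 mm) matches the candle. I'll re-measure the now-uncovered plate from the pictures I already have, then lift.

Run:
```python
from h import *
a=cv2.imread('pics/top6.png');b=cv2.imread('pics/side12.png')
cv2.imwrite('pics/c16.png',np.hstack([cv2.resize(a[180:290,365:465],None,fx=4,fy=4,interpolation=cv2.INTER_CUBIC),cv2.resize(b[250:360,265:365],None,fx=4,fy=4,interpolation=cv2.INTER_CUBIC)]))
```

```text
(no output)
```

View pics/c16.png

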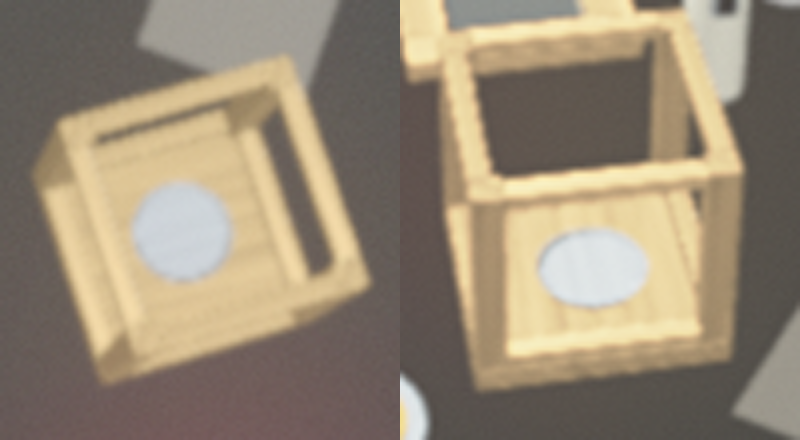

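apply_moves --increments '[[[0,0,-0.01,0],[0,0,-0.02,0],[0,0,-0.03,0],[0,0,-0.04,0],[0,0,-0.04,0]]]'

```text
t: 12.35
tcp_pos: [0.6316, -0.0644, 0.3026]
tool_rot: [0.989, 0.146, -0.004, -0.015]
force: [1.7, 0.5, -1.7]
finger_gap: 0.578
```

apply_moves --increments '[[[0,0,-0.04,0],[0,0,-0.03,0],[0,0,-0.01,0],[0,0,0,0]]]'

```text
t: 12.75
tcp_pos: [0.6334, -0.0671, 0.395]
tool_rot: [0.989, 0.146, 0.003, -0.012]
force: [-0.2, 0.9, -0.7]
finger_gap: 0.578
```

Run:
```python
from h import *
T=lambda x,y:((x+.5)/4-.5+365,(y+.5)/4-.5+180)
S=lambda x,y:((x-400+.5)/4-.5+265,(y+.5)/4-.5+250)
print('plate',unproj('top',*T(182,231),z=.025),unproj('side',*S(594,268),z=.025))
d=np.load('pics/top6_d.npy');u,v=T(182,231);print('depth',unproj('top',u,v,d=np.median(d[int(v)-3:int(v)+4,int(u)-3:int(u)+4])))
for c in [T(62,122),T(290,57),T(370,283)]: print('top',unproj('top',*c,z=.172))
for c in [S(440,38),S(682,12),S(743,172),S(475,200)]: print('side',unproj('side',*c,z=.172))
# color segmentation of plate
for f,n in(('top6','top'),('side12','side')):
    im=cv2.imread(f'pics/{f}.png').astype(int); g=(im[:,:,0]-im[:,:,2]>5)&(im.sum(2)>480)
    m=np.zeros(g.shape,bool); c=(T(182,231) if n=='top' else S(594,268)); m[int(c[1])-15:int(c[1])+16,int(c[0])-17:int(c[0])+18]=1
    ys,xs=np.nonzero(g&m); print(n,len(xs),unproj(n,xs.mean(),ys.mean(),z=.024))
to(.570,-.304,.395)
```

```text
plate [ 0.56927522 -0.30262096  0.025     ] [ 0.57171741 -0.30459698  0.025     ]
depth [ 0.56992136 -0.30325266  0.0216078 ]
top [ 0.61932882 -0.19136461  0.172     ]
top [ 0.66937271 -0.35744077  0.172     ]
top [ 0.505011   -0.40897913  0.172     ]
side [ 0.45556299 -0.24541799  0.172     ]
side [ 0.61884503 -0.19286362  0.172     ]
side [ 0.67283356 -0.35706795  0.172     ]
side [ 0.50736365 -0.40619461  0.172     ]
top 378 [ 0.56885863 -0.30245744  0.024     ]
side 238 [ 0.57092322 -0.30481808  0.024     ]
t 12.75 pos [ 0.6334 -0.0671  0.395 ] xaxis deg 16.807637219785896 tilt 1.407010144247046 F [-0.18  0.94 -0.68] gap 0.5781760558362126
delta tool [-0.1292  0.2083 -0.0059]
```

The plate from two views is (0.570,-0.304), depth z about 0.022. The lantern centre is about (0.563,-0.300), so the offset is about 8 mm, which is fine. Moving the candle above it.

apply_moves --increments '[[[-0.01,0.015,0,0],[-0.016,0.026,0,0],[-0.016,0.026,0,0],[-0.016,0.026,0,0],[-0.016,0.026,0,0]]]'

```text
t: 13.25
tcp_pos: [0.5919, -0.2045, 0.3807]
tool_rot: [0.989, 0.15, -0.005, -0.017]
force: [2.0, 0.6, -0.4]
finger_gap: 0.577
```

apply_moves --increments '[[[-0.016,0.026,0,0],[-0.016,0.026,0,0],[-0.01,0.016,0,0],[0,0,0,0],[0,0,0,0]]]'

```text
t: 13.75
tcp_pos: [0.5626, -0.2917, 0.364]
tool_rot: [0.989, 0.145, -0.015, -0.024]
force: [-0.3, 1.3, -1.0]
finger_gap: 0.582
```

Run:
```python
from h import *
to(.5707,-.3054,.395)
a,_=snap('top','top13');b,_=snap('side','side13');cv2.imwrite('pics/c17.png',cv2.resize(b[170:350,220:400,::-1],None,fx=3.3,fy=3.3,interpolation=cv2.INTER_CUBIC))
print(Ro.from_quat(manip.sense()['tool_rot']).as_matrix()[:,2])
```

```text
t 13.75 pos [ 0.5626 -0.2917  0.364 ] xaxis deg 16.71672808935956 tilt 3.3080444907349995 F [-0.31  1.28 -1.03] gap 0.5816172576755168
delta tool [ 0.0031  0.0138 -0.0319]
[-0.03718795  0.0428478  -0.99838926]
```

View pics/c17.png

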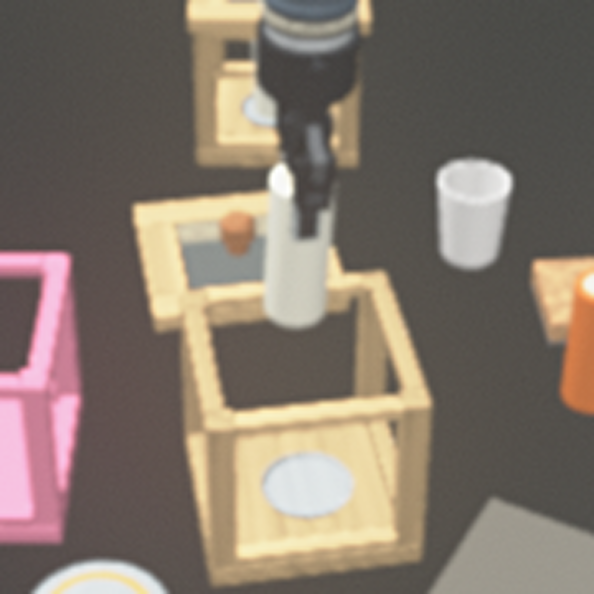

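The tool tilt has drifted to 3.3°. I'll track where the candle base is, taking it as rigid in the grip since the grasp.

```bash
cat >> h.py <<'E'
Rg=Ro.from_quat([.989,.146,.004,-.012]).as_matrix();bt=Rg.T@(np.array([.635,-.060,0])-np.array([.6357,-.0617,.164]))
def base(show=True):
    s=manip.sense();R=Ro.from_quat(s['tool_rot']).as_matrix();B=s['tcp_pos']+R@bt
    tgt=np.array([.570,-.3037,.021])
    Z=R@Rg.T@[0,0,1]
    print('tcp',np.round(s['tcp_pos'],4),'base',np.round(B,4),'tool z',np.round(R[:,2],3),'candle axis',np.round(Z,3),'F',np.round(s['force'],1),'to go tool',np.round(R.T@(tgt-B),4)); return B
E
python3 - <<'E'
from h import *
print(bt);B=base();u=proj('side',[B])[0];print(u,(u-[220,170])*3.3)
E
```

```text
[-0.00205213  0.00187334  0.16398677]
tcp [ 0.5631 -0.2909  0.3645] base [ 0.5556 -0.2862  0.2007] tool z [-0.037  0.043 -0.998] candle axis [ 0.042 -0.018  0.999] F [ 0.2  0.1 -0.6] to go tool [0.0129 0.0301 0.1782]
[308.61935093 263.02632303] [292.44385807 306.98686598]
```

apply_moves --increments '[[[0.004,0.009,0,0],[0.004,0.008,0.005,0]]]'

```text
t: 14.05
tcp_pos: [0.5766, -0.3028, 0.3591]
tool_rot: [0.989, 0.147, -0.015, -0.024]
force: [0.1, -0.5, -1.8]
finger_gap: 0.58
```

Run:
```python
from h import *
base()
```

```text
tcp [ 0.5766 -0.3028  0.3591] base [ 0.5692 -0.2982  0.1953] tool z [-0.036  0.043 -0.998] candle axis [ 0.041 -0.018  0.999] F [ 0.1 -0.5 -1.8] to go tool [0.003  0.0144 0.1737]
```

apply_moves --increments '[[[0,0.003,0.015,0],[0,0.002,0.02,0],[0,0.001,0.02,0]]]'

```text
t: 14.35
tcp_pos: [0.5814, -0.3073, 0.3049]
tool_rot: [0.989, 0.149, -0.011, -0.02]
force: [-0.1, 0.6, -0.5]
finger_gap: 0.579
```

Run:
```python
from h import *
base()
b,_=snap('side','side14');cv2.imwrite('pics/c18.png',cv2.resize(b[200:350,240:390,::-1],None,fx=4,fy=4,interpolation=cv2.INTER_CUBIC))
B=base();u=proj('side',[B])[0];print((u-[240,200])*4)
```

```text
tcp [ 0.5814 -0.3073  0.3049] base [ 0.5755 -0.3038  0.141 ] tool z [-0.028  0.036 -0.999] candle axis [ 0.032 -0.011  0.999] F [-0.1  0.6 -0.5] to go tool [-0.0033  0.0035  0.1201]
tcp [ 0.58   -0.3062  0.3007] base [ 0.5731 -0.3019  0.1369] tool z [-0.033  0.041 -0.999] candle axis [ 0.038 -0.016  0.999] F [-0.1  2.1 -3.5] to go tool [-0.0012  0.0064  0.1158]
[296.74812397 342.99760999]
```

View pics/c18.png

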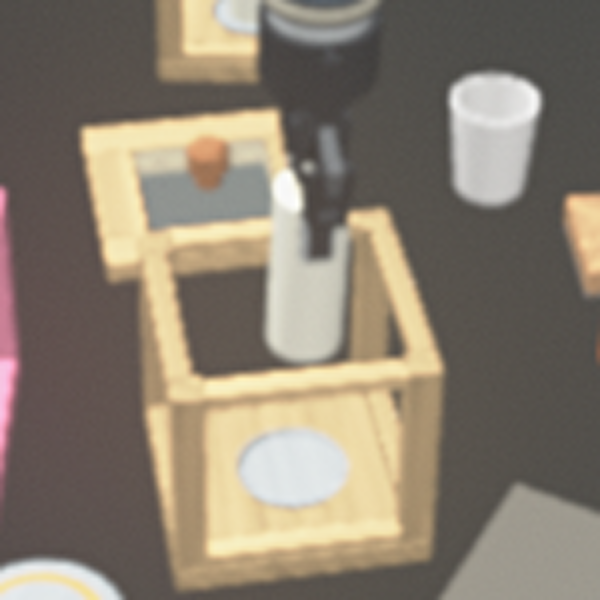

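Run:
```python
from h import *
for X in([.5731,-.3037,.137],[.5731,-.3037,.021],[.570,-.3037,.021],[.570,-.3037,.137],[.570,-.31,.137]): print(X,(proj('side',[X])[0]-[240,200])*4)
```

```text
[0.5731, -0.3037, 0.137] [296.39351156 344.6342671 ]
[0.5731, -0.3037, 0.021] [294.54365524 469.93173221]
[0.57, -0.3037, 0.021] [290.18223857 469.52372606]
[0.57, -0.3037, 0.137] [291.82798704 344.23115515]
[0.57, -0.31, 0.137] [290.67450567 350.30196072]
```

By image the candle base is about 5 mm too far in +x relative to the plate. Descending with that correction.

apply_moves --increments '[[[-0.004,0.001,0.015,0],[-0.003,0.001,0.02,0],[-0.001,0.001,0.02,0]]]'

```text
t: 14.7
tcp_pos: [0.575, -0.3093, 0.2464]
tool_rot: [0.988, 0.151, -0.011, -0.02]
force: [0.2, -0.7, -1.3]
finger_gap: 0.577
```

Run:
```python
from h import *
b,_=snap('side','side15');cv2.imwrite('pics/c19.png',cv2.resize(b[200:350,240:390,::-1],None,fx=4,fy=4,interpolation=cv2.INTER_CUBIC))
B=base();u=proj('side',[B])[0];print((u-[240,200])*4)
```

```text
tcp [ 0.5734 -0.3082  0.2425] base [ 0.5665 -0.3039  0.0787] tool z [-0.034  0.041 -0.999] candle axis [ 0.038 -0.016  0.999] F [-1.5  1.  -3.4] to go tool [0.0045 0.0037 0.0575]
[285.93319453 408.38658412]
```

View pics/c19.png

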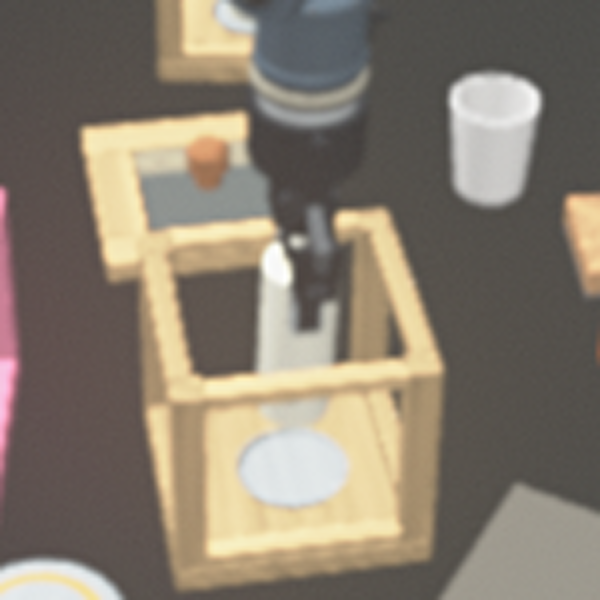

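The candle base (crop 295,407) is plumb above the plate centre (expected about 294,408). Continuing down.

apply_moves --increments '[[[0,0.001,0.015,0],[0,0.001,0.015,0],[0,0,0.005,0]]]'

```text
t: 15.05
tcp_pos: [0.5749, -0.3086, 0.2071]
tool_rot: [0.988, 0.152, -0.013, -0.022]
force: [-0.9, -0.1, -0.7]
finger_gap: 0.581
```

Run:
```python
from h import *
b,_=snap('side','side16');a,_=snap('top','top16');cv2.imwrite('pics/c20.png',np.hstack([cv2.resize(b[230:350,265:365,::-1],None,fx=5,fy=5,interpolation=cv2.INTER_CUBIC)]))
B=base();u=proj('side',[B])[0];print((u-[265,230])*5)
```

```text
tcp [ 0.575  -0.3087  0.2077] base [ 0.5683 -0.3045  0.0438] tool z [-0.032  0.04  -0.999] candle axis [ 0.036 -0.015  0.999] F [ 0.2 -0.4 -1.4] to go tool [0.0023 0.0008 0.0228]
[234.96001133 407.88956324]
```

View pics/c20.png

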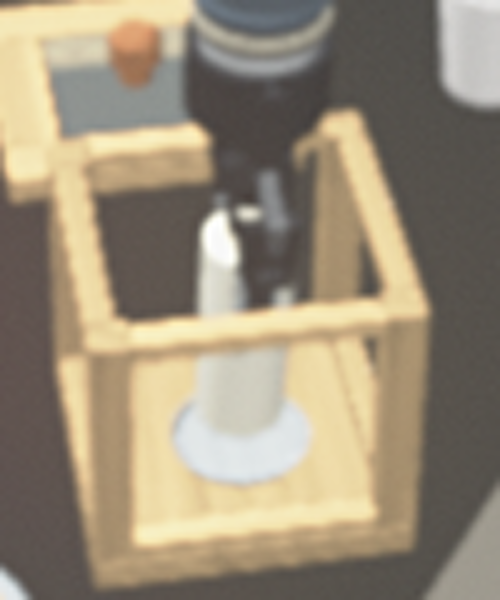

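Base centre is about (241,413) against the plate centre (242,440), with about 23 mm left to go, so it's aligned. Lowering gently.

apply_moves --increments '[[[0,0,0.008,0],[0,0.001,0.006,0],[0,0,0.003,0]]]'

```text
t: 15.45
tcp_pos: [0.5761, -0.3093, 0.1923]
tool_rot: [0.988, 0.152, -0.011, -0.021]
force: [-0.3, 2.1, 0.9]
finger_gap: 0.578
```

Run:
```python
from h import *
base()
```

```text
tcp [ 0.5761 -0.3093  0.1923] base [ 0.5701 -0.3055  0.0284] tool z [-0.028  0.038 -0.999] candle axis [ 0.032 -0.013  0.999] F [-0.3  2.1  0.9] to go tool [ 0.0006 -0.0014  0.0075]
```

apply_moves --increments '[[[0,0,0.003,0],[0,0,0.002,0]]]'

```text
t: 15.65
tcp_pos: [0.5759, -0.3081, 0.1874]
tool_rot: [0.988, 0.152, -0.011, -0.022]
force: [-1.2, 1.8, 0.5]
finger_gap: 0.575
```

Run:
```python
from h import *
b,_=snap('side','side17');cv2.imwrite('pics/c21.png',np.hstack([cv2.resize(b[230:350,265:365,::-1],None,fx=5,fy=5,interpolation=cv2.INTER_CUBIC)]))
base()
```

```text
tcp [ 0.5757 -0.308   0.187 ] base [ 0.5696 -0.3039  0.0232] tool z [-0.029  0.04  -0.999] candle axis [ 0.033 -0.015  0.999] F [ 0.1  3.2 -0.7] to go tool [0.0005 0.0001 0.0022]
```

View pics/c21.png

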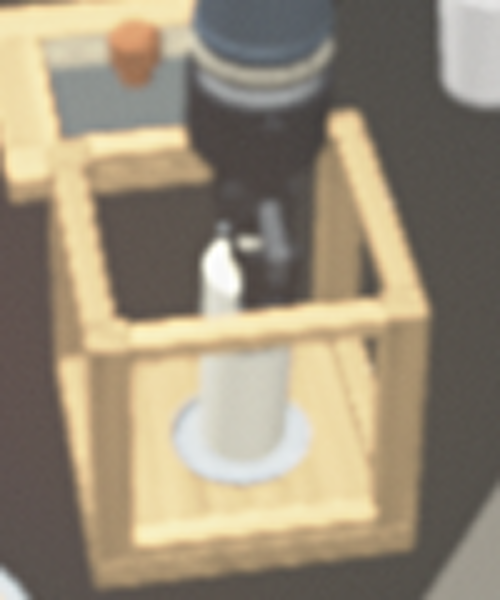

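apply_moves --increments '[[[0,0,0.002,0],[0,0,0.001,0]]]'

```text
t: 15.9
tcp_pos: [0.5758, -0.3075, 0.1852]
tool_rot: [0.988, 0.152, -0.011, -0.022]
force: [-2.4, 2.8, 7.5]
finger_gap: 0.58
```

Run:
```python
from h import *
base()
```

```text
tcp [ 0.5758 -0.3075  0.1852] base [ 0.5697 -0.3035  0.0214] tool z [-0.029  0.04  -0.999] candle axis [ 0.033 -0.015  0.999] F [-2.4  2.8  7.5] to go tool [0.0002 0.0003 0.0004]
```

Contact at 7.5 N, just where predicted (z 0.021). Opening the fingers partway.

apply_moves --increments '[[[0,0,0,0],[0,0,0,0],[0,0,0,0]]]' --fingers 0.78

```text
t: 16.2
tcp_pos: [0.575, -0.3062, 0.1853]
tool_rot: [0.988, 0.152, -0.012, -0.023]
force: [-0.9, 3.0, 1.9]
finger_gap: 0.779
```

Run:
```python
from h import *
b,_=snap('side','side18');cv2.imwrite('pics/c22.png',np.hstack([cv2.resize(b[230:350,265:365,::-1],None,fx=5,fy=5,interpolation=cv2.INTER_CUBIC)]))
base()
```

```text
tcp [ 0.575  -0.3062  0.1853] base [ 0.5686 -0.3017  0.0215] tool z [-0.031  0.042 -0.999] candle axis [ 0.035 -0.017  0.999] F [-1.2  4.   0.8] to go tool [0.0007 0.0023 0.0003]
```

View pics/c22.png

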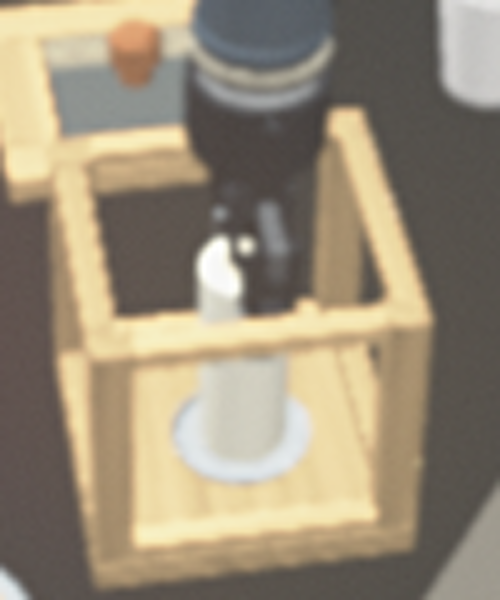

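Fy reads about +4 N and the lantern top looks shifted by about 1 px, so the near finger is probably leaning on the front rail. The candle itself stands well. I'll shift the tool 3 mm away from that rail and narrow the opening slightly.

apply_moves --increments '[[[0,-0.003,0,0],[0,0,0,0]]]' --fingers 0.72

```text
t: 16.45
tcp_pos: [0.5741, -0.3031, 0.185]
tool_rot: [0.988, 0.152, -0.012, -0.023]
force: [-0.7, 4.1, 0.5]
finger_gap: 0.723
```

Run:
```python
from h import *
base()
b,_=snap('side','side19');a,_=snap('top','top19');cv2.imwrite('pics/c23.png',np.hstack([cv2.resize(b[230:350,265:365,::-1],None,fx=4,fy=4,interpolation=cv2.INTER_CUBIC),cv2.resize(a[180:300,365:465,::-1],None,fx=4,fy=4,interpolation=cv2.INTER_CUBIC)]))
base()
```

```text
tcp [ 0.5741 -0.3031  0.185 ] base [ 0.5677 -0.2985  0.0212] tool z [-0.031  0.043 -0.999] candle axis [ 0.035 -0.018  0.999] F [-0.7  4.1  0.5] to go tool [ 0.0007  0.0056 -0.0001]
tcp [ 0.5741 -0.3031  0.1851] base [ 0.5676 -0.2985  0.0212] tool z [-0.031  0.043 -0.999] candle axis [ 0.035 -0.018  0.999] F [-1.6  4.2 -0.1] to go tool [ 0.0007  0.0057 -0.0001]
```

View pics/c23.png

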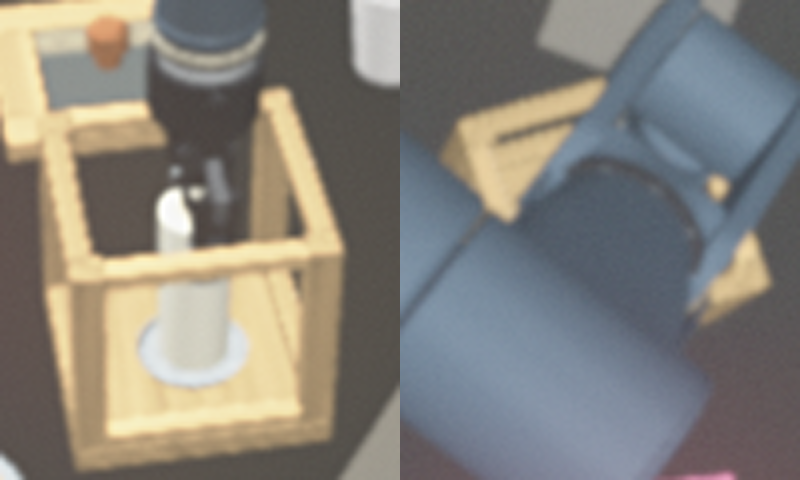

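Run:
```python
import cv2,numpy as np
f=lambda n:cv2.resize(cv2.imread(f'pics/{n}.png')[245:350,265:365],None,fx=4,fy=4,interpolation=cv2.INTER_CUBIC)
cv2.imwrite('pics/c24.png',np.hstack([f('side12'),f('side19')]))
```

```text
(no output)
```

View pics/c24.png

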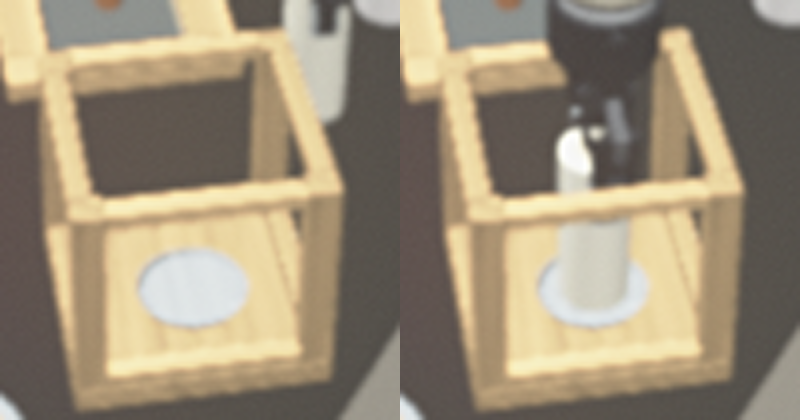

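The lantern and plate match the undisturbed picture, and the candle stands on the plate. I'll re-centre 2 mm and retreat upward, watching the force.

apply_moves --increments '[[[0,0.001,-0.004,0],[0,0,-0.005,0]]]' --fingers 0.8

```text
t: 16.75
tcp_pos: [0.5736, -0.3037, 0.1929]
tool_rot: [0.988, 0.152, -0.013, -0.025]
force: [-0.7, 3.4, -0.8]
finger_gap: 0.804
```

Run:
```python
from h import *
base()
b,_=snap('side','side20');cv2.imwrite('pics/c25.png',cv2.resize(b[230:350,265:365,::-1],None,fx=5,fy=5,interpolation=cv2.INTER_CUBIC))
base()
```

```text
tcp [ 0.5736 -0.3037  0.1929] base [ 0.5666 -0.2986  0.0291] tool z [-0.034  0.046 -0.998] candle axis [ 0.038 -0.021  0.999] F [-0.7  3.4 -0.8] to go tool [0.0019 0.0063 0.0078]
tcp [ 0.5744 -0.3046  0.1941] base [ 0.5678 -0.2999  0.0303] tool z [-0.032  0.043 -0.999] candle axis [ 0.036 -0.018  0.999] F [ 0.9 -0.6  1.4] to go tool [0.0012 0.0048 0.0091]
```

View pics/c25.png

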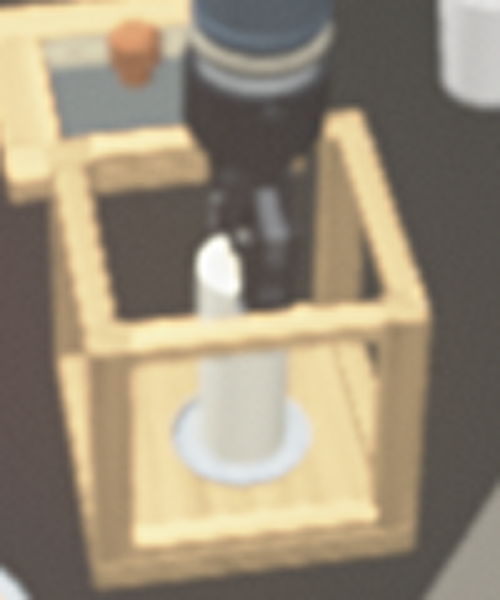

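The force is gone and the candle stands undisturbed. Rising clear.

apply_moves --increments '[[[0,0.001,-0.01,0],[0,-0.001,-0.02,0],[0,-0.001,-0.03,0],[0,-0.001,-0.04,0],[0,0,-0.04,0]]]'

```text
t: 17.3
tcp_pos: [0.5787, -0.3133, 0.3379]
tool_rot: [0.988, 0.151, -0.012, -0.02]
force: [1.4, 0.6, 0.6]
finger_gap: 0.799
```

apply_moves --increments '[[[0,0,-0.03,0],[-0.03,0.02,0,0],[-0.04,0.025,0,0],[-0.04,0.025,0,0],[-0.04,0.025,0,0]]]'

```text
t: 17.8
tcp_pos: [0.4709, -0.4572, 0.3885]
tool_rot: [0.988, 0.157, 0.0, -0.001]
force: [0.7, -0.8, 0.7]
finger_gap: 0.801
```

apply_moves --increments '[[[-0.02,0.04,0,0],[-0.02,0.04,0,0],[-0.02,0.03,0,0],[0,0,0,0]]]'

```text
t: 18.2
tcp_pos: [0.4393, -0.5948, 0.3972]
tool_rot: [0.988, 0.151, 0.001, 0.01]
force: [0.2, -0.0, 0.3]
finger_gap: 0.797
```

Run:
```python
from h import *
base()
b,_=snap('side','side21');a,_=snap('top','top21')
cv2.imwrite('pics/c26.png',np.hstack([cv2.resize(b[230:350,265:365,::-1],None,fx=4,fy=4,interpolation=cv2.INTER_CUBIC),cv2.resize(a[180:300,365:465,::-1],None,fx=4,fy=4,interpolation=cv2.INTER_CUBIC)]))
```

```text
tcp [ 0.4393 -0.5948  0.3972] base [ 0.4387 -0.6004  0.2332] tool z [ 0.005 -0.02  -1.   ] candle axis [-0.001  0.045  0.999] F [ 0.2 -0.   0.3] to go tool [ 0.2143 -0.2481  0.207 ]
```

View pics/c26.png

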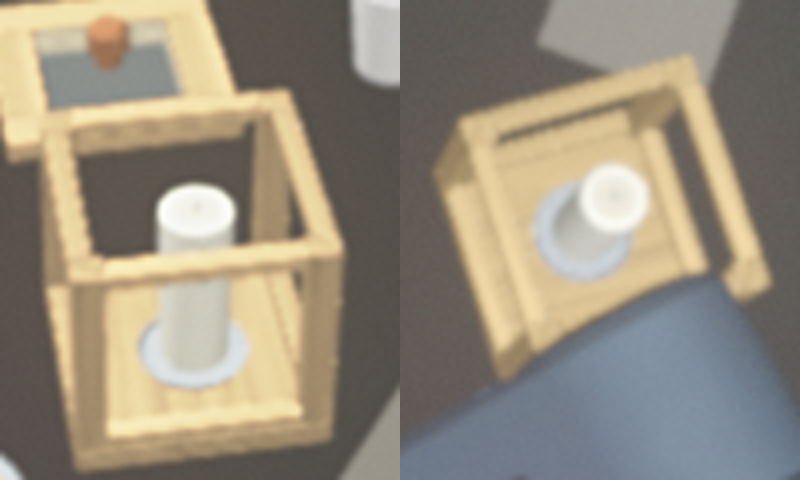

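View pics/top21.png

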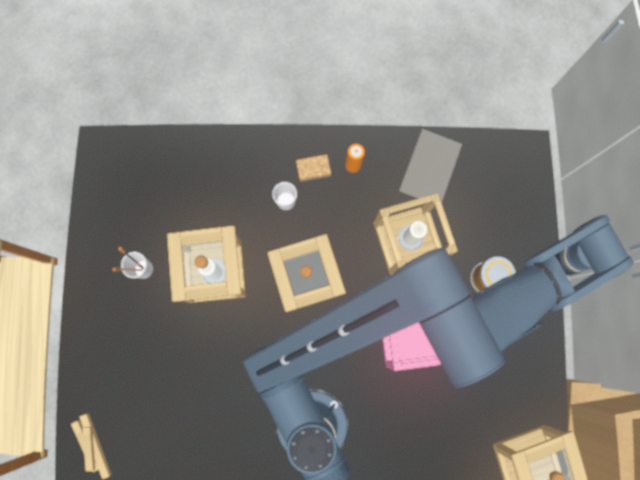

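View pics/side21.png

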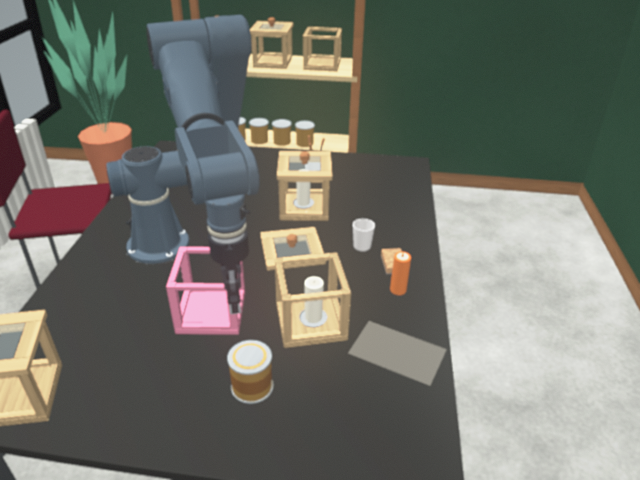

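The candle stands in the plate, the roof lies flat at top (306,272), and everything else is in place. Now a numeric check of the candle against the plate and of the roof's flatness.

Run:
```python
from h import *
T=lambda x,y:((x+.5)/4-.5+365,(y+.5)/4-.5+180)
S=lambda x,y:((x+.5)/4-.5+265,(y+.5)/4-.5+230)
print('cap top',unproj('top',*T(214,199),z=.151),'cap side',unproj('side',*S(197,211),z=.151))
print('plate top',unproj('top',*T(184,231),z=.025),'side',unproj('side',*S(194,350),z=.025))
# expected plate outline vs candle base side: base bottom mid px (195,373)
print('base front edge side',unproj('side',*S(194,373),z=.021))
d=np.load('pics/top21_d.npy')
P=[]
for u,v in[(277,258),(322,244),(337,288),(290,303),(300,248),(330,268),(312,297),(281,278)]:
    P.append(unproj('top',u,v,d=np.median(d[v-1:v+2,u-1:u+2])))
P=np.array(P);A=np.c_[P[:,:2],np.ones(8)];c=np.linalg.lstsq(A,P[:,2],rcond=None)[0];print('roof z',P[:,2].round(4),'slope',c[:2])
d2=np.load('pics/side21_d.npy');d0=np.load('pics/side0_d.npy')
for u,v in[(304,157),(304,204),(363,232),(250,356)]:print((u,v),d0[v,u],d2[v,u])
```

```text
cap top [ 0.56885628 -0.3029987   0.151     ] cap side [ 0.5724501  -0.30461439  0.151     ]
plate top [ 0.56928843 -0.30419017  0.025     ] side [ 0.57196451 -0.3065956   0.025     ]
base front edge side [ 0.57430887 -0.32522611  0.021     ]
roof z [0.0298 0.027  0.0303 0.0283 0.0265 0.0285 0.029  0.0267] slope [-0.00923846 -0.00553189]
(304, 157) 1.8937259 1.888924
(304, 204) 1.9967798 1.9931884
(363, 232) 1.7623453 1.7565352
(250, 356) 1.2763189 1.2712656
```

Candle cap and plate centre agree within about 2 mm in both views, so the candle is upright and centred. The roof frame top is at about 28 mm, with a slope under 0.01 rad. Handing in.

```bash
python3 -c "
from station import manip
print(manip.sign_off())"
```

```text
the job is handed in; nothing more can be done
None
```

I took the roof off the right-hand lantern, the one with only the empty plate, and laid it knob up on the free table near (0.457, 0.02). I then stood the spare ivory candle on the empty plate inside it, backed the arm away and handed the job in at about 18 s. No verdict is reported.

**Last checks:**
- **Candle:** its top lies within about 2 mm of the plate centre in both views, so it is upright and centred.
- **Roof:** its frame top measured about 28 mm above the table (it should be 28), with a slope of about 0.01 rad.
- **Other things:** the other lantern with its roof and candle, the cups, tin and sanding block look unmoved in the pictures.

**Disagreements and rough spots:**
- **Tool tilt:** it drifted to about 3° over the moves, so I followed the candle base by image and corrected its position before lowering it. The two cameras differ by 2–3 mm.
- **Roof set-down:** the roof was briefly pressed onto the table with 76 N, under the 120 N wrist limit.
- **Releasing the candle:** an unexplained sideways force of about 4 N showed while the gripper was in the lantern mouth. In one picture the lantern top looked shifted by about 1 px, and the next matched the undisturbed one. The force went away as the gripper rose, and lantern and candle stayed in place.

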